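# Feed one cell into the checking nest and clamp it

### The arm

A 6-joint arm with a two-finger parallel gripper is mounted at the origin on a cart in front of the work surface, level with it; the furniture and walls round the work are solid. World frame = base frame: x ahead of the robot, y to its left, z up, the work surface at z = 0. Lengths are in m, angles in rad, forces in N, time in s.
With the tool pointing down it reaches from about 0.375 to 0.975 m from the base axis. Payload 3.8 kg.
Tool frame: the origin (TCP) lies between the finger pads; the fingertips stand 17 mm ahead of it and the grasp point (between the pads) lies 2 mm behind it; z points along the fingers, y is the line along which they close (so a half turn about z gives the same grasp; the last joint's range is limited). The gripper opens to 85 mm and grips with 20 to 120 N. Pads are 22 mm wide; open, the fingers measure 114 mm over their backs; the gripper's body (76 mm by 85 mm) begins 54 mm behind the grasp point. The pads swing forward as they close: fully open they stand 13 mm farther back than shut.
Start: joints at [1.295, 0.264, 1.604, -0, 1.274, -0.037], TCP at [0.16, 0.656, 0.248] pointing down, gripper open.
Joint ranges: [-2.63, 2.63], [-0.94, 2.18], [0.31, 2.57], [-1.31, 4.45], [0, 2.66], [-2.55, 2.55]. Speed limits (rad/s): [2.57, 2.57, 3.14, 3.14, 3.14, 3.14].

### API

Orientations are given as a rotation vector (axis times angle).
In Python, from workcell import bot gives the robot as it stands.
- The arm moves only by the tool play_rows, never from a script. Its argument "steps" is one flat list of numbers, 4 for each row, row after row: the shift along the tool's x, y, z in m, then the turn about the tool's z in rad. A call has 1 to 10 rows; each row is the pose to reach, as a shift and turn from the pose commanded when the call began, along the tool's axes at that moment; what a row does not reach only later rows make up. A row lasts 1/8 s, in which the tool goes at most 62.5 mm and 10.7 degrees, less where a joint would pass 70% of its speed; a pose out of reach is approached as far as the arm can. A call with a gripper value outside its range is refused whole. "jaw" is the closure in counts, from 0 (fully open) to 255 (shut), set as the call begins (left out, the last holds). The fingers move at their own pace and stop on an object; "grip_force" is the grip in N (left out, the last holds). Time passes only in rows, so rows that repeat a pose let the fingers close. It gives the time, the measured TCP pose, the force, the opening and the grip force at its end, in the units of the state.
- bot.read_state(): the state, without advancing time (a new reading comes with each control period).
- bot.read_camera(name): name is "side" or "top" or "wrist"; returns a dict with "pixels" (384x512x3 uint8, blue, green, red), "mtx" (3x3 intrinsics, pixels), "R" (3x3) and "t" (3): a world point X has camera coordinates R X + t. Camera axes: x right, y down, z forward; pixel columns grow to the right and rows downward; lengths in m; the calibration is good to about 2 mm. The wrist camera is an equidistant fisheye: a pixel r from the principal point sees the ray r / f radians off the axis. A picture is of the moment at which its call begins. There is no depth.
- bot.finish_job(): hands the job in; it is judged then, once.
The state is a dict: "time": time; "q": joint angles; "joint_vel": joint speeds; "joint_torque": joint torques, N m; "tool_pos": TCP position; "tcp_rot": TCP orientation; "wrist_force": force on the tool from outside, world axes, zero at the start; "torque": the same for the moment, N m; "width": opening from 0.0 (shut) to 1.0 (fully open); "grip_force": force on a finger pad.
Only numpy, scipy, OpenCV 4.12 (cv2) and the standard library are available. Lean on these libraries where they do the work, as an engineer would, in place of code of your own. Each camera call takes 0.05 s, during which the arm holds its last target. There are 200 camera calls.

### The job

Load the next battery cell from the gravity feeder into the checking nest at the foot of its sloping track: press the thumb paddle of the rocking lever all the way down so that its other end lifts the gate, keep it down until the front cell has slid out into the nest, then let the lever come back up. After that push the upright tab of the clamp slide fully home towards the track, so that its sprung pin holds the cell against the far rail, and move clear. Paddle and tab are only pressed and pushed with the fingertips: do not touch the cells, lift or carry nothing, and leave the things lying around where they are.

Things in the scene. Friction and masses are not known exactly. Their poses are not given: they have to be found in the camera images.
- feeder: The cell feeder, an aluminium fixture screwed to the bench. Base plate 90 x 250 x 9 mm (x, y, z), with a wing for the clamp out to x = -108 mm at y -124 to -62 mm. Origin: centre of its underside, on the bench. z up; +y is the level direction uphill along the track; +x points from the clamp across the track. Highest part: uphill end of the lever, about 155 mm above the bench.
- track: Its slippery track, sloping 25 degrees. Origin: mid-width on the floor at the end stop at its foot, (0, -115, 20.5) mm in the feeder's frame; y uphill along the floor, x across (feeder's x), z square to the floor. Channel 38 mm wide, rails 14 mm high, 236 mm long. The nest is the lowest 52 mm; the rail at +x there is the far rail (clamp at -x). The gate is at y = 66 mm.
- lever (a joint): Angle (rad) of the rocking lever on its pivot across the track (y = 106, z = 40 mm in the track's frame). 0: at rest, gate shut, sprung; 0.30: fully pressed, at its stop. The gate hangs from the downhill end and lets a cell pass above about 0.15; meanwhile a sprung rubber foot holds the second cell back, so one press lets out one cell, in under 1 s. About 5 N at the paddle presses it fully.
- paddle (a point): Centre of the top of the thumb paddle, a black plate 40 mm (x, across) by 36 by 6 mm at the uphill end of the lever, 73 mm from its pivot; moves and turns with the lever (z out of the plate). At rest about 146 mm above the bench, plate sloping 25 degrees (uphill side higher); fully pressed it is 20 mm lower and 10 mm further uphill, sloping 8.
- clamp (a joint): Travel (m) of the clamp slide along the feeder's +x: 0 fully open, 0.022 fully home at its stop. It stays where it is left. Moving it takes 3 N, and about 2 N more over the last millimetres when its pin meets the cell. It starts 0 to 6 mm from fully open.
- tab (a point): Centre of the push face of the clamp's upright tab, the face looking to the feeder's -x, away from the track; axes as the feeder's. The tab is a dark steel plate 36 mm wide (y), 5 mm thick, standing from 27 to 75 mm above the bench; this point is 61 mm above it. Pushing it to the feeder's +x drives the slide. The space in front is free; the bed under it is 27 mm high at most.
- pin: Sprung steel pin of the clamp, 7 mm in diameter, pointing to +x from the front of the slide at the height of the cell's edge. Origin: its tip. It can be pushed back 9 mm; with the slide home on a cell it is pushed back about 4 mm and presses with about 2 N.
- cell_front: The battery cell at the gate, lowest of three alike: silver, amber strip at the uphill end, 52 mm along the track, 34 across, 9 thick, about 40 g. Origin: centre of its underside; x uphill, z square to the floor. Starts with its origin at y = 94 mm on the track; in the nest, against the end stop, at y = 26 mm; against the far rail at x = 2 mm.
- cell_second: The second cell, end to end behind the front one (origin at y = 146 mm on the track). Once the lever is back up it slides to the gate by itself and waits there (y = 94 mm).
- cell_third: The third, uppermost cell (origin at y = 198 mm on the track); it follows the second.
- tweezers: Steel tweezers lying on the bench between the feeder and the robot, 13 x 118 x 10 mm, length along its y. Origin: centre of the underside. Leave alone.
- cup_screws: Round white cup of screws, 58 mm across, 26 mm high, on the far side of the feeder. Origin: centre of the underside. Leave alone.
- kapton_roll: Roll of amber tape lying flat, 62 mm across, 19 mm high, on the far side of the feeder. Origin: centre of the underside. Leave alone.
- driver_red: Screwdriver, 20 x 178 x 20 mm, length along its y, lying past the foot of the track. Origin: centre of the underside. Leave alone.
Things that resemble listed ones, but are neither listed nor needed, are in the scene too. What is shaped like the cell_third but red is not meant.

How it is judged:
On the way, in this order (a step that is already met when the one before it is completed fails the run):
1. the paddle is pressed down and the gate is lifted (value of joint lever above 0.22 rad), for 0.1 s.
2. the front cell lies in the nest, the lever is back up, and the next cell waits at the gate (y of cell_front in the frame of track between 0.021 and 0.031 m and z of cell_front in the frame of track between -0.003 and 0.003 m and value of joint lever below 0.03 rad and y of cell_second in the frame of track between 0.085 and 0.102 m and y of cell_third in the frame of track above 0.135 m), for 0.2 s.
3. the clamp slide is home and its pin holds the cell against the far rail (value of joint clamp above 0.0195 m and contact force between pin and cell_front above 0.3 N and x of cell_front in the frame of track above 0.0013 m and y of cell_front in the frame of track between 0.021 and 0.031 m and z of cell_front in the frame of track between -0.003 and 0.003 m), for 0.2 s.
At the end, for the whole second after the job is handed in: Front cell flat in the nest (origin within 5 mm of y = 26 mm on the track) and against the far rail (x over 1.3 mm); clamp within 2.5 mm of its stop, pin pressing the cell over 0.3 N; second cell at the gate (y 85 to 102 mm), third behind it; lever within 0.03 rad of rest; cell still (all of step 3 and y of cell_second in the frame of track between 0.085 and 0.102 m and y of cell_third in the frame of track above 0.135 m and value of joint lever below 0.03 rad and linear speed of cell_front below 0.01 m/s); the robot touches nothing.
It fails at once if the robot touches a cell (contact force between any of the fingers, the arm and cell_front above 0.3 N or contact force between any of the fingers, the arm and cell_second above 0.3 N or contact force between any of the fingers, the arm and cell_third above 0.3 N).
It fails at once if a second cell gets past the gate (y of cell_second in the frame of track below 0.075 m).
It fails at once if a cell leaves the track (lifted more than 15 mm off its floor) (z of any of cell_front, cell_second, cell_third in the frame of track above 0.015 m).
It fails at once if a thing lying around is moved more than 15 mm (distance of any of tweezers, driver_red from where it was at the start of the episode above 0.015 m).
It also fails if it takes over 40 s, if anything falls off the work surface, if the arm or the gripper's body presses on something with over 40 N, if the wrist force passes 120 N, or if a joint passes its speed limit or range.

## Working session

There is one attempt and no reset: what is moved stays moved. The work goes in short steps, Python scripts to look and compute and a tool call to move; the robot and the scene stay as the last step left them, time stands still between calls to the robot, and variables do not carry over. Pictures are saved under pics/ and viewed, at most 10 in all, crops included, and the job is handed in when it is done.

Besides the shell and the picture viewer there is one more tool, called after "Call:" as a command line: name --argument value ..., lists and objects as JSON in quotes. play_rows: Moves the arm, as the interface text tells. Its arguments: {"type":"object","properties":{"steps":{"type":"array"},"jaw":{"type":"number"},"grip_force":{"type":"number"}},"required":["steps"]}

```bash
mkdir -p pics
python3 - <<'E'
from workcell import bot
import cv2,numpy as np,pickle
s=bot.read_state();print(s)
d={n:bot.read_camera(n) for n in("side","top","wrist")}
pickle.dump(d,open('c0.pkl','wb'))
for n in d: print(n,d[n]['mtx'].tolist(),d[n]['R'].round(4).tolist(),d[n]['t'].round(4).tolist())
cv2.imwrite('pics/top.png',cv2.resize(d['top']['pixels'],(800,600),interpolation=cv2.INTER_CUBIC))
cv2.imwrite('pics/side.png',cv2.resize(d['side']['pixels'],(800,600),interpolation=cv2.INTER_CUBIC))
E
```

```text
{'time': 0.0, 'q': array([ 1.29515073e+00,  2.64721321e-01,  1.60537867e+00,  3.21821367e-05,
        1.27371157e+00, -3.69192799e-02]), 'joint_vel': array([-0.0005161 , -0.00011838,  0.00061078, -0.00119806, -0.00039057,
        0.0014949 ]), 'joint_torque': array([-6.95309154e-04, -5.15109229e+01, -3.67328525e+01,  1.25795941e-04,
        1.27140436e-02, -3.10565679e-05]), 'tool_pos': array([0.15942833, 0.65518319, 0.24698092]), 'tcp_rot': array([-0.37407038, -3.11886248,  0.00343505]), 'wrist_force': array([-0.9039324 , -0.2348351 ,  0.53618145]), 'torque': array([ 0.02544601, -0.01141443,  0.02923433]), 'grip_force': 0.0, 'width': 1.0011357042049047}
side [[451.5521776301914, 0.0, 253.8200158492082], [0.0, 451.5521776301914, 193.39233610936813], [0.0, 0.0, 1.0]] [[0.8955, -0.4448, -0.0165], [-0.3057, -0.5876, -0.7492], [0.3236, 0.6759, -0.6621]] [-0.6326, 0.1813, 0.8409]
top [[462.54310926988114, 0.0, 249.365144550322], [0.0, 462.54310926988114, 194.7647368411094], [0.0, 0.0, 1.0]] [[-0.0045, -1.0, 0.0074], [-0.9981, 0.004, -0.0608], [0.0608, -0.0076, -0.9981]] [-0.1676, 0.6441, 0.9331]
wrist [[297.3186396354542, 0.0, 258.1108538448691], [0.0, 297.3186396354542, 189.56572594900305], [0.0, 0.0, 1.0]] [[0.2364, 0.9717, -0.0033], [0.9375, -0.2271, 0.2638], [0.2556, -0.0655, -0.9646]] [-0.6726, -0.0341, 0.3789]
```

View pics/top.png

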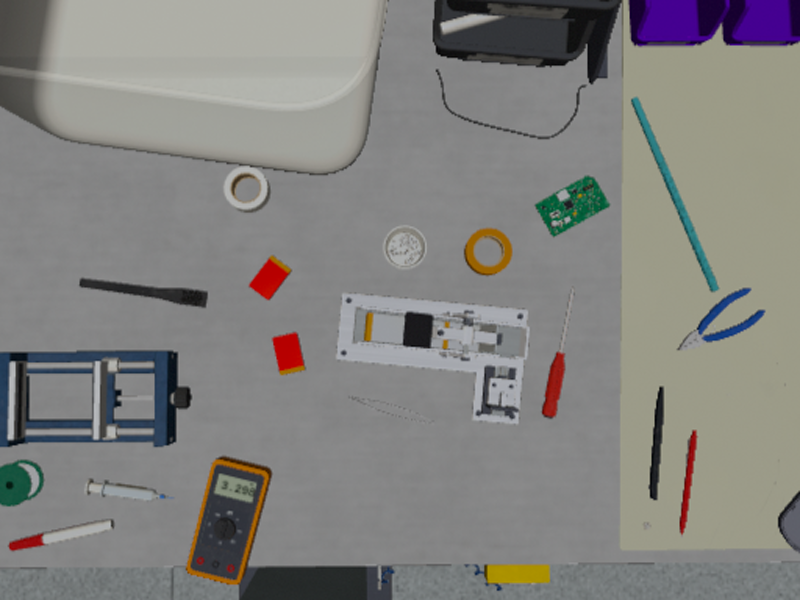

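View pics/side.png

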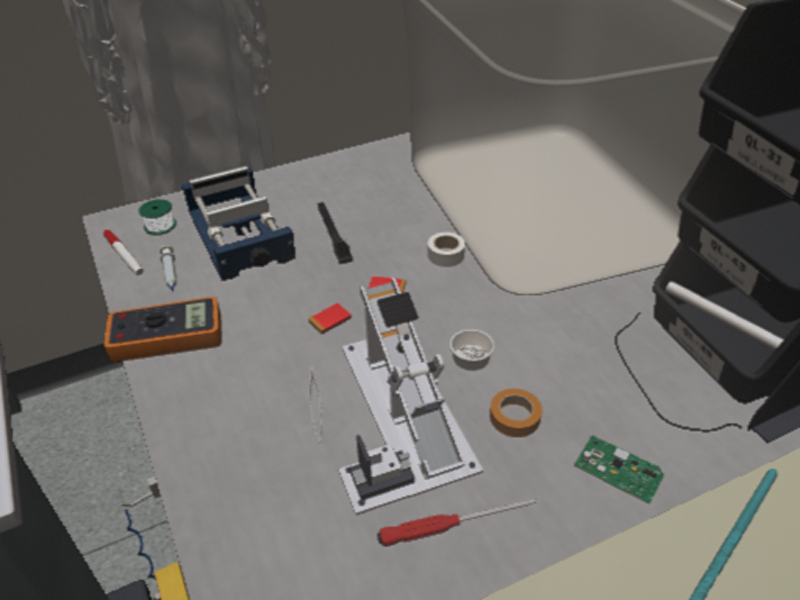

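The top view shows the feeder at about (345–528, 294–422), the paddle at (418,329) and the clamp wing at (497,390). In the side view the paddle is at (398,309) and the tab at (363,463). I'll crop in for corner pixels.

Run:
```python
import cv2,pickle
d=pickle.load(open('c0.pkl','rb'))
cv2.imwrite('pics/topc.png',cv2.resize(d['top']['pixels'][180:280,205:350],None,fx=5.5,fy=5.5,interpolation=cv2.INTER_CUBIC))
cv2.imwrite('pics/sidec.png',cv2.resize(d['side']['pixels'][175:330,205:325],None,fx=3.8,fy=3.8,interpolation=cv2.INTER_CUBIC))
```

```text
(no output)
```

View pics/topc.png

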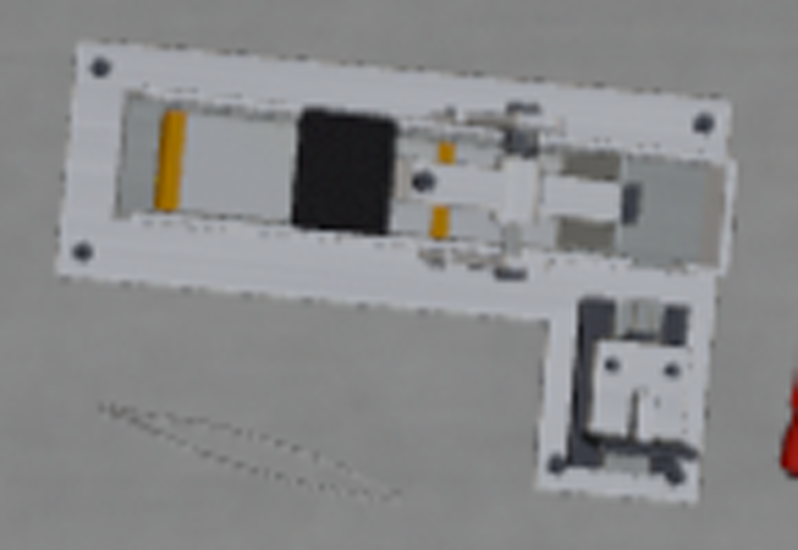

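View pics/sidec.png

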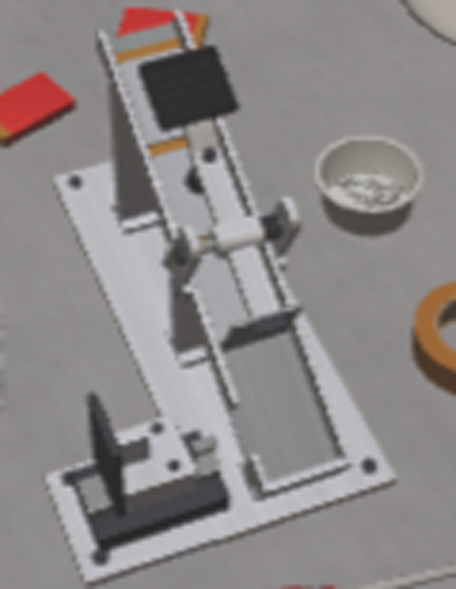

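Paddle corners are clear in both crops: top (303,106),(397,118),(386,235),(291,226), and side (139,68),(217,46),(239,102),(167,126). The tab is a dark plate in the side crop with its top at (90,393)–(118,450). Next I'll fit the feeder pose.

```bash
cat > h.py <<'E'
import numpy as np,pickle
from scipy.optimize import least_squares
def proj(c,X):
    p=np.atleast_2d(X)@c['R'].T+c['t']; p=p/p[:,2:]; return (p@c['mtx'].T)[:,:2]
def world(p,X):
    c,s=np.cos(p[2]),np.sin(p[2]); X=np.atleast_2d(X)
    return np.c_[p[0]+c*X[:,0]-s*X[:,1],p[1]+s*X[:,0]+c*X[:,1],X[:,2]]
def tri(cs,uv):
    f=lambda X:np.concatenate([(proj(c,X)[0]-u) for c,u in zip(cs,uv)])
    return least_squares(f,[.45,0,.1]).x
E
python3 - <<'E'
from h import *
d=pickle.load(open('c0.pkl','rb'));T,S=d['top'],d['side']
t=lambda P:np.array(P)/5.5+[205-.4,180-.4]
s=lambda P:np.array(P)/3.8+[205-.4,175-.4]
g=np.array([[45,125,9],[-45,125,9],[45,-125,9],[-108,-124,9],[-108,-62,9],[-45,-62,9]])/1e3
tp=t([(78,42),(57,273),(728,100),(697,502),(537,490),(549,320)])
gs=np.array([[-45,125,9],[45,-125,9],[-108,-124,9],[-108,-62,9]])/1e3
sp=s([(54,178),(396,478),(90,580),(47,477)])
f=lambda p:np.r_[(proj(T,world(p,g))-tp).ravel(),(proj(S,world(p,gs))-sp).ravel()]
r=least_squares(f,[.4,-.1,0]);print(r.x,f(r.x).round(1))
P=[tri([T,S],[a,b]) for a,b in zip(t([(303,106),(397,118),(386,235),(291,226)]),s([(217,46),(239,102),(167,126),(139,68)]))]
print(np.round(P,4),np.mean(P,0)); print('pred paddle',world(r.x,[0,.022,.146]))
# tab: top of the tab (z 75) in side: 90,393 uphill end; 118,450 downhill end -> feeder coords at z=.075
for uv in s([(90,393),(118,452)]):
    q=least_squares(lambda w:(proj(S,[w[0],w[1],.075])[0]-uv),[.35,-.2]).x
    c,sn=np.cos(r.x[2]),np.sin(r.x[2]); D=q-r.x[:2]; print('tab',q,c*D[0]+sn*D[1],-sn*D[0]+c*D[1])
for X in(-.108,-.1,-.095,-.09,-.085,-.08): 
  for Y in(-.075,-.111):
    W=world(r.x,[X,Y,.075]); print(X,Y,((proj(T,W)-[204.6,179.6])*5.5).round(),((proj(S,W)-[204.6,174.6])*3.8).round())
np.save('pose.npy',r.x)
E
```

```text
[ 0.60538614 -0.22756931 -0.0913608 ] [ 0.2 -0.7  0.1  0.3  1.4 -0.9  1.  -0.4  0.2 -0.8  0.4 -0.4 -1.3 -0.7
  0.1 -0.7 -1.3  0.3 -1.1 -1.2]
[[ 0.6297 -0.1884  0.1488]
 [ 0.6258 -0.2193  0.1394]
 [ 0.5886 -0.216   0.1372]
 [ 0.5907 -0.1842  0.1474]] [ 0.60868693 -0.20199368  0.14317619]
pred paddle [[ 0.60739328 -0.20566106  0.146     ]]
tab [ 0.51311647 -0.29569495] -0.0856694953400118 -0.076259630089223
tab [ 0.51098779 -0.32991923] -0.08466688905836 -0.1105353930001374
-0.108 -0.075 [[598. 507.]] [[ 41. 406.]]
-0.108 -0.111 [[701. 516.]] [[ 66. 470.]]
-0.1 -0.075 [[600. 484.]] [[ 58. 401.]]
-0.1 -0.111 [[702. 493.]] [[ 84. 464.]]
-0.095 -0.075 [[601. 470.]] [[ 69. 397.]]
-0.095 -0.111 [[703. 479.]] [[ 95. 460.]]
-0.09 -0.075 [[602. 455.]] [[ 80. 394.]]
-0.09 -0.111 [[704. 464.]] [[107. 457.]]
-0.085 -0.075 [[603. 441.]] [[ 91. 390.]]
-0.085 -0.111 [[705. 450.]] [[118. 453.]]
-0.08 -0.075 [[604. 427.]] [[101. 387.]]
-0.08 -0.111 [[707. 436.]] [[129. 449.]]
```

```bash
cat >> h.py <<'E'
from scipy.spatial.transform import Rotation as Ro
def shift(X,yaw=-0.0914):
    from workcell import bot
    s=bot.read_state(); R=Ro.from_rotvec(s['tcp_rot']).as_matrix()
    ty=R.T@[-np.sin(yaw),np.cos(yaw),0]
    print('t',s['time'],'pos',s['tool_pos'].round(4),'F',s['wrist_force'].round(2),'shift',(R.T@(np.array(X)-s['tool_pos'])).round(4),'turn',round(float(np.arctan2(-ty[0],ty[1])),4), 'z',R[:,2].round(3))
E
python3 -c "
from h import *
shift([.608,-.207,.22])"
```

```text
t 0.15 pos [0.1595 0.6553 0.2472] F [ 0.92  0.15 -0.16] shift [-0.6397 -0.7317  0.0285] turn -0.1474 z [-0.    -0.002 -1.   ]
```

Call:
play_rows --steps '[-0.035, -0.04, 0, -0.015, -0.07, -0.08, 0, -0.03, -0.105, -0.12, 0, -0.045, -0.14, -0.16, 0, -0.06, -0.175, -0.2, 0, -0.075, -0.21, -0.24, 0, -0.09, -0.245, -0.28, 0, -0.105, -0.28, -0.32, 0, -0.12, -0.315, -0.36, 0, -0.135, -0.35, -0.4, 0, -0.147]' --jaw 255 --grip_force 20

```text
time: 1.4
tool_pos: [0.4055, 0.1828, 0.2482]
tcp_rot: [0.143, 3.138, 0.0]
wrist_force: [0.8, -0.2, 0.0]
width: 0.001
grip_force: 0.0
```

```bash
python3 -c "
from h import *
shift([.608,-.207,.22])"
```

```text
t 1.4 pos [0.4055 0.1828 0.2482] F [ 0.84 -0.22  0.02] shift [-0.2372 -0.3697  0.0282] turn 0.0002 z [ 0.  0. -1.]
```

Call:
play_rows --steps '[-0.03, -0.046, 0, 0, -0.06, -0.092, 0, 0, -0.09, -0.138, 0, 0, -0.12, -0.184, 0, 0, -0.15, -0.23, 0, 0, -0.18, -0.276, 0.01, 0, -0.21, -0.322, 0.02, 0, -0.237, -0.369, 0.028, 0, -0.237, -0.369, 0.028, 0, -0.237, -0.369, 0.028, 0]'

```text
time: 2.65
tool_pos: [0.6068, -0.2045, 0.2196]
tcp_rot: [-0.145, -3.137, -0.002]
wrist_force: [-0.3, 0.7, 0.4]
width: -0.001
grip_force: 0.0
```

Run:
```python
from h import *
from workcell import bot
import cv2
shift([.608,-.207,.165])
d={n:bot.read_camera(n) for n in("side","top","wrist")}
pickle.dump(d,open('c1.pkl','wb'))
im=np.hstack([cv2.resize(d['side']['pixels'][100:330,180:350],(400,541),interpolation=cv2.INTER_CUBIC),cv2.resize(d['wrist']['pixels'][:,100:384],(400,541))])
cv2.imwrite('pics/c1.png',im)
c=d['wrist'];f=c['mtx'][0,0]
for X in ([.608,-.204,.146],):
    p=c['R']@X+c['t'];th=np.arccos(p[2]/np.linalg.norm(p));u=p[:2]/np.linalg.norm(p[:2])*th*f+c['mtx'][:2,2];print((u-[100,0])*[400/284,541/384]+[400,0])
```

```text
t 2.65 pos [ 0.6068 -0.2045  0.2196] F [-0.31  0.68  0.45] shift [-0.0015 -0.0024  0.0546] turn -0.0011 z [-0.001  0.001 -1.   ]
[624.09363181 293.73944342]
```

View pics/c1.png

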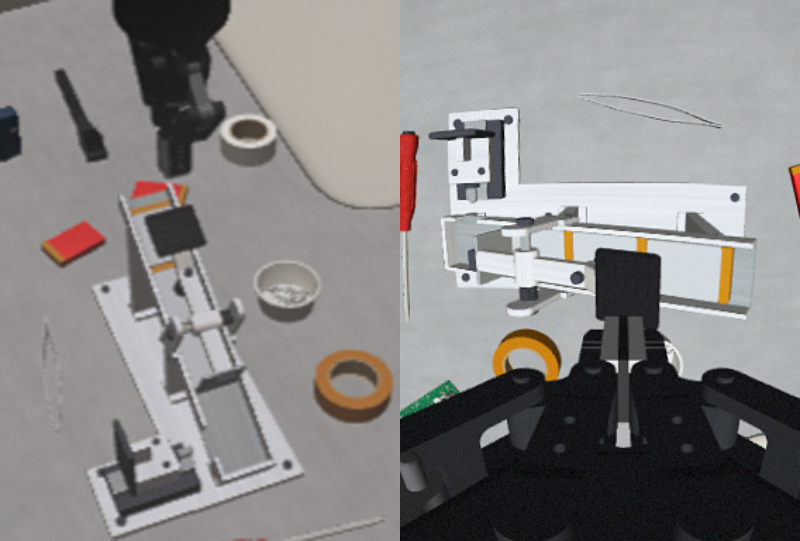

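The wrist view shows the closed fingers centred across the paddle, which sits at (627,285) against a predicted (624,294). The side view agrees, so I'll descend.

Call:
play_rows --steps '[-0.001, -0.002, 0.02, 0, -0.001, -0.002, 0.04, 0, -0.001, -0.002, 0.05, 0, -0.001, -0.002, 0.054, 0, -0.001, -0.002, 0.058, 0, -0.001, -0.002, 0.058, 0]'

```text
time: 3.55
tool_pos: [0.6085, -0.2071, 0.1627]
tcp_rot: [0.144, 3.137, -0.001]
wrist_force: [-1.7, -0.6, 0.8]
width: 0.005
grip_force: 0.3
```

Call:
play_rows --steps '[0, 0.003, 0.007, 0, 0, 0.006, 0.013, 0, 0, 0.008, 0.018, 0, 0, 0.008, 0.018, 0]'

```text
time: 4.05
tool_pos: [0.6099, -0.1985, 0.1448]
tcp_rot: [0.144, 3.136, -0.0]
wrist_force: [0.6, 1.8, 5.3]
width: 0.0
grip_force: 2.5
```

Call:
play_rows --steps '[0, 0.001, 0.002, 0, 0, 0.001, 0.003, 0, 0, 0.001, 0.003, 0, 0, 0.001, 0.003, 0, 0, 0.001, 0.003, 0, 0, 0.001, 0.003, 0]'

```text
time: 4.8
tool_pos: [0.6101, -0.1979, 0.1432]
tcp_rot: [0.144, 3.136, -0.001]
wrist_force: [-0.7, 0.7, 9.1]
width: -0.006
grip_force: 4.6
```

Run:
```python
from workcell import bot
import cv2,numpy as np
d={n:bot.read_camera(n) for n in("side","wrist")}
im=np.hstack([cv2.resize(d['side']['pixels'][100:330,180:350],(400,541),interpolation=cv2.INTER_CUBIC),cv2.resize(d['wrist']['pixels'][:,100:384],(400,541))])
cv2.imwrite('pics/c2.png',im)
```

```text
(no output)
```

View pics/c2.png

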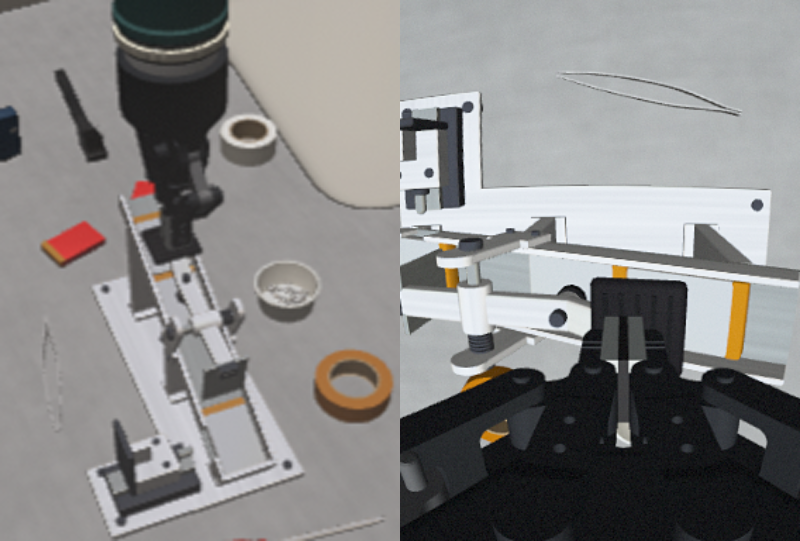

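The side view shows the gate raised and the front cell in the nest, with its amber strip at (223,407). I'll release the paddle.

Call:
play_rows --steps '[0, -0.004, -0.01, 0, 0, -0.008, -0.02, 0, 0, -0.01, -0.035, 0, 0, -0.01, -0.06, 0, 0, -0.01, -0.08, 0, 0, -0.01, -0.08, 0]'

```text
time: 5.65
tool_pos: [0.6091, -0.2084, 0.2238]
tcp_rot: [0.144, 3.135, -0.002]
wrist_force: [-0.4, 0.0, -0.3]
width: -0.001
grip_force: 0.0
```

Run:
```python
from h import *
from workcell import bot
import cv2
p=np.load('pose.npy')
for X in(-.14,-.098,-.07): 
    W=world(p,[X,-.093,.068])[0];print(X,W.round(4));shift(W)
d={n:bot.read_camera(n) for n in("side","top")}
im=np.hstack([cv2.resize(d['side']['pixels'][100:330,180:350],(400,541),interpolation=cv2.INTER_CUBIC),cv2.resize(d['top']['pixels'][170:285,250:335],(400,541),interpolation=cv2.INTER_CUBIC)])
cv2.imwrite('pics/c3.png',im)
```

```text
-0.14 [ 0.4575 -0.3074  0.068 ]
t 5.65 pos [ 0.6091 -0.2084  0.2238] F [-0.37  0.   -0.28] shift [ 0.1425 -0.1124  0.1554] turn -0.0005 z [ 0.004 -0.001 -1.   ]
-0.098 [ 0.4993 -0.3112  0.068 ]
t 5.65 pos [ 0.6091 -0.2084  0.2238] F [-0.37  0.   -0.28] shift [ 0.1005 -0.1123  0.1555] turn -0.0005 z [ 0.004 -0.001 -1.   ]
-0.07 [ 0.5272 -0.3138  0.068 ]
t 5.65 pos [ 0.6091 -0.2084  0.2238] F [-0.37  0.   -0.28] shift [ 0.0725 -0.1123  0.1556] turn -0.0005 z [ 0.004 -0.001 -1.   ]
```

View pics/c3.png

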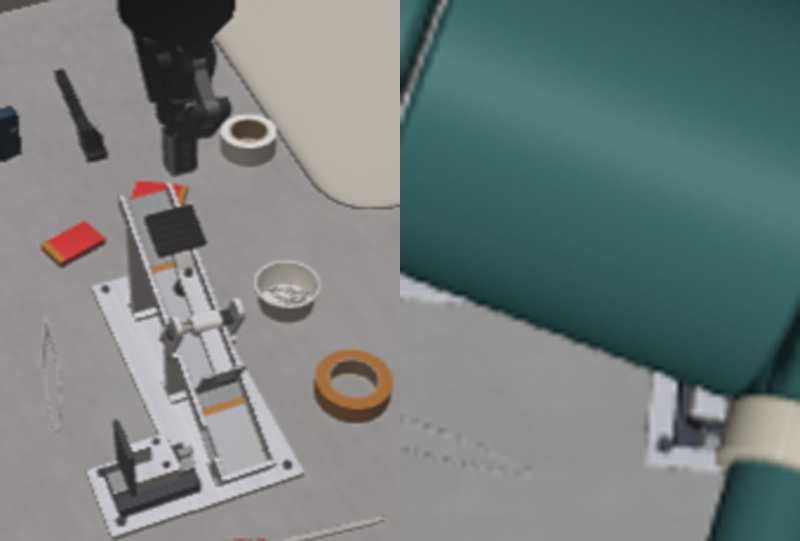

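The side view shows the lever back up, the gate shut and the cell in the nest (amber strip at (223,407)). Next I'll move in front of the tab.

Call:
play_rows --steps '[0.04, -0.03, 0, 0, 0.08, -0.06, 0, 0, 0.12, -0.09, 0, 0, 0.142, -0.112, 0, 0, 0.142, -0.112, 0.03, 0, 0.142, -0.112, 0.07, 0, 0.142, -0.112, 0.11, 0, 0.142, -0.112, 0.14, 0, 0.142, -0.112, 0.155, 0, 0.142, -0.112, 0.155, 0]'

```text
time: 7.0
tool_pos: [0.4552, -0.3055, 0.0646]
tcp_rot: [-0.144, -3.135, -0.003]
wrist_force: [0.1, -0.6, -0.2]
width: -0.003
grip_force: 0.0
```

Run:
```python
from h import *
from workcell import bot
import cv2
p=np.load('pose.npy')
for X in(-.102,-.07): shift(world(p,[X,-.093,.068])[0])
d={n:bot.read_camera(n) for n in("side","wrist")}
im=np.hstack([cv2.resize(d['side']['pixels'][150:330,180:313],(400,541),interpolation=cv2.INTER_CUBIC),cv2.resize(d['wrist']['pixels'][:,100:384],(400,541))])
cv2.imwrite('pics/c4.png',im)
```

```text
t 7.0 pos [ 0.4552 -0.3055  0.0646] F [ 0.08 -0.62 -0.18] shift [-0.0405 -0.0017 -0.0035] turn -0.0004 z [-0.003  0.002 -1.   ]
t 7.0 pos [ 0.4552 -0.3055  0.0646] F [ 0.08 -0.62 -0.18] shift [-0.0725 -0.0017 -0.0036] turn -0.0004 z [-0.003  0.002 -1.   ]
```

View pics/c4.png

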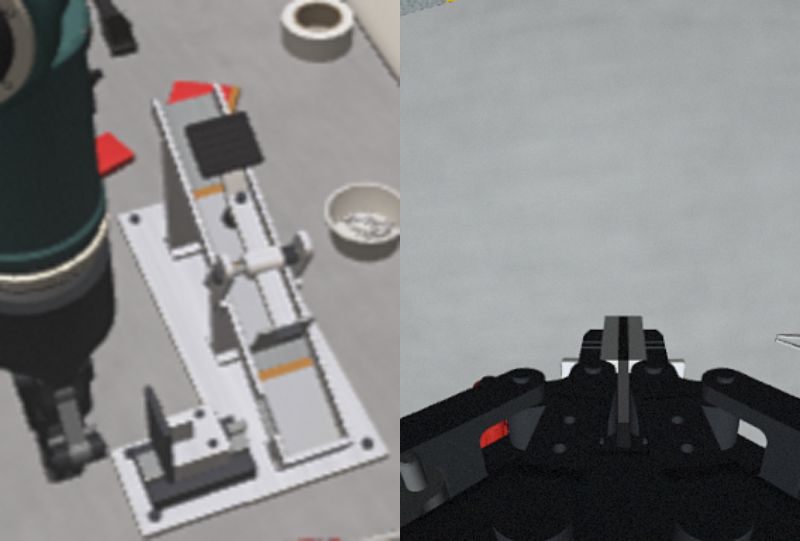

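The fingers are in front of the tab with clear space between; the tab is at (158,435) in the side half. I'll push.

Call:
play_rows --steps '[-0.02, -0.002, -0.002, 0, -0.035, -0.002, -0.002, 0, -0.042, -0.002, -0.002, 0, -0.048, -0.002, -0.002, 0, -0.053, -0.002, -0.002, 0, -0.056, -0.002, -0.002, 0, -0.056, -0.002, -0.002, 0]'

```text
time: 7.98
tool_pos: [0.5121, -0.3134, 0.0681]
tcp_rot: [0.144, 3.138, 0.0]
wrist_force: [-1.1, -0.0, 0.5]
width: -0.004
grip_force: 0.7
```

Call:
play_rows --steps '[-0.003, 0, 0, 0, -0.006, 0, 0, 0, -0.008, 0, 0, 0, -0.008, 0, 0, 0]'

```text
time: 8.48
tool_pos: [0.5188, -0.3141, 0.0681]
tcp_rot: [-0.144, -3.136, -0.001]
wrist_force: [-6.8, -0.6, 2.9]
width: 0.001
grip_force: 3.4
```

Call:
play_rows --steps '[-0.002, 0, 0, 0, -0.004, 0, 0, 0, -0.004, 0, 0, 0]'

```text
time: 8.85
tool_pos: [0.5191, -0.314, 0.0681]
tcp_rot: [-0.142, -3.128, -0.003]
wrist_force: [-19.3, 0.3, 13.1]
width: -0.002
grip_force: 9.4
```

Run:
```python
from h import *
from workcell import bot
import cv2
d=bot.read_camera('side')
cv2.imwrite('pics/c5.png',cv2.resize(d['pixels'][220:330,180:320],(763,600),interpolation=cv2.INTER_CUBIC))
p=np.load('pose.npy')
for X in(-.070,-.066,-.064,-.060): print(X,[((proj(d,world(p,[X,Y,.075]))[0]-[180,220])*5.45).round() for Y in(-.075,-.111)])
```

```text
-0.07 [array([310., 298.]), array([350., 387.])]
-0.066 [array([322., 294.]), array([362., 383.])]
-0.064 [array([328., 292.]), array([369., 381.])]
-0.06 [array([340., 288.]), array([381., 377.])]
```

View pics/c5.png

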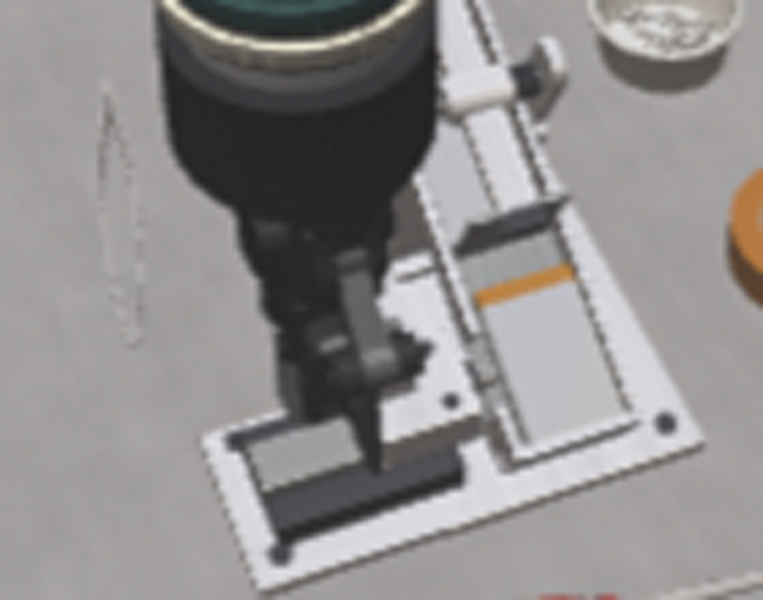

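The slide has reached the track and the cell lies against the far rail, with its amber strip at (525,287). The steep force rise means the slide is at its hard stop. I'll back off and move clear.

Call:
play_rows --steps '[0.005, 0, 0, 0, 0.02, 0, 0, 0, 0.05, 0, 0, 0, 0.07, 0, 0, 0, 0.08, 0, -0.04, 0, 0.08, 0, -0.09, 0, 0.08, 0, -0.14, 0, 0.08, 0, -0.16, 0, 0.08, 0, -0.16, 0]'

```text
time: 10.02
tool_pos: [0.4456, -0.308, 0.2308]
tcp_rot: [0.144, 3.133, -0.005]
wrist_force: [-0.0, -0.7, 0.3]
width: -0.002
grip_force: 0.0
```

Run:
```python
from h import *
from workcell import bot
import cv2
d=bot.read_camera('side')
cv2.imwrite('pics/c6.png',cv2.resize(d['pixels'][170:330,190:320],(487,600),interpolation=cv2.INTER_CUBIC))
p=np.load('pose.npy')
for X in(-.070,-.067,-.064,-.061): print(X,[((proj(d,world(p,[X,Y,.075]))[0]-[190,170])*3.75).round() for Y in(-.075,-.111)])
shift([.5,-.3,.2])
```

```text
-0.07 [array([176., 393.]), array([203., 454.])]
-0.067 [array([182., 391.]), array([210., 452.])]
-0.064 [array([188., 389.]), array([216., 449.])]
-0.061 [array([194., 387.]), array([223., 447.])]
t 10.075 pos [ 0.4446 -0.3073  0.2287] F [ 0.48  0.42 -0.76] shift [-0.0545  0.0124  0.0288] turn -0.0003 z [ 0.002 -0.001 -1.   ]
```

View pics/c6.png

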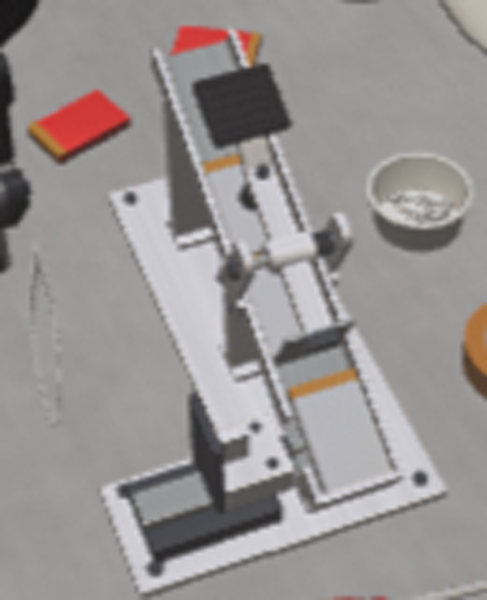

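The tab's top edge is at about (192,392), which puts its face at x ≈ −63 mm: about 22 mm of travel, so fully home. The cell is in the nest, the lever is up, and the arm is clear.

```bash
python3 -c "
from workcell import bot
print(bot.finish_job())"
```

```text
the job is handed in; nothing more can be done
None
```

I handed the job in at about 10 s of the 40 s allowed; no verdict came back. In the last side picture the front cell is in the nest against the far rail, the lever is up with the gate shut, the clamp is home at its stop, and the arm is clear.

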